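Roll a bottle into the free cradle of the rolling board

ROBOT

A 6-joint arm with a two-finger parallel gripper is mounted at the origin on a cart in front of the work surface, level with it; the furniture and walls round the work are solid. World frame = base frame: x ahead of the robot, y to its left, z up, the work surface at z = 0. Lengths are in m, angles in degrees, forces in N, time in s.
With the tool pointing down it reaches from about 0.4 to 0.825 m from the base axis. Payload 7 kg.
Tool frame: the origin (TCP) lies between the finger pads; the fingertips stand 19 mm ahead of it and the grasp point (between the pads) is the TCP; x points along the fingers, y is the direction in which the jaws open and shut, and the axes are right-handed (so a half turn about x gives the same grasp; the last joint's range is limited). The gripper opens to 88 mm and grips with 3 to 60 N. Pads are 19 mm wide; open, the fingers measure 130 mm over their backs; the gripper's body (78 mm by 193 mm) begins 47 mm behind the grasp point.
Start: joints at [86.981, 20.546, 0.682, 0, -70.136, -16.507], TCP at [0.226, 0.636, 0.246] pointing down, gripper open.
Joint ranges: [-176.03, 176.03], [-82.01, 121.73], [-58.28, 71.71], [-173.87, 95.51], [-174.79, -0.11], [-173.66, 173.66]. Speed limits (degrees/s): [136.94, 136.94, 172.46, 180, 180, 180].

INTERFACE

Orientations are given as [roll, pitch, yaw] about the fixed x, y, z axes, in that order (R = Rz(yaw) Ry(pitch) Rx(roll)).
In Python, from plant import r gives the robot as it stands.
- The arm moves only by the tool send_rows, never from a script. Its argument "plan" is a list of rows, each a list of 2 entries, a list of its own where there are three numbers: the shift along the tool's x, y, z scaled (see below), then the turn, a rotation vector about the tool's x, y, z scaled (see below). A call has exactly 5 rows; each row is the pose to reach, as a shift and turn from the pose measured when the call began, along the tool's axes at that moment; what a row does not reach only later rows make up. The controller multiplies each number of a shift by 0.15 m and each number of a turn by pi/4 rad. A row lasts 1/10 s, in which the tool goes at most 50 mm and 8.59 degrees, less where a joint would pass 70% of its speed; a pose out of reach is approached as far as the arm can. A call with a number of a shift or a turn outside -1 to 1 is refused whole. A call with a gripper value outside its range is refused whole. "jaw" is the opening, from -1 (shut) to 1 (fully open), so that 0 is half open, set as the call begins (left out, the last holds). The fingers move at their own pace and stop on an object; "force" is the grip in N (left out, the last holds). Time passes only in rows, so rows that repeat a pose let the fingers close, or fill a call up. It gives the time, the measured TCP pose, the force and the opening at its end, in the units of the state.
- r.get_state(): the state, without advancing time (a new reading comes with each control period).
- r.capture(name): name is "scene" or "top" or "wrist"; returns a dict with "color" (480x640x3 uint8, red, green, blue), "range_z" (480x640 float32, m along the optical axis (not along the pixel's ray), 0 where there is no reading), "mtx" (3x3 intrinsics, pixels), "pose" (4x4, takes a point from camera to world coordinates). Camera axes: x right, y down, z forward; pixel columns grow to the right and rows downward; lengths in m; the calibration is good to about 2 mm. The wrist camera is an equidistant fisheye: a pixel r from the principal point sees the ray r / f radians off the axis. A picture is of the moment at which its call begins.
- r.close_job(): hands the job in, once; it reports no verdict.
Trained networks look in a picture, given as the dict that the camera call returned (one of the last four; its "shot" number tells which), for a name from the list of things; names that differ only in an ending like _2 or _b are one class to them, and where a whole thing is asked for, a point or a joint stands for the part that bears it (a point fixed in the world has none). Each returns a list of dicts, best first, with "score" (0 to 1); they miss things now and then, are a little off and sometimes report something else, mostly with a low value. They report only what shows in the picture. A call takes as long as a camera call.
- r.find_in(picture, target): "uv" ([column, row] in pixels, amid what is visible of it).
- r.trace(picture, target): "mask" (480x640 bool, what is visible of it) and "uv" ([column, row] in pixels, amid what is visible of it).
The state is a dict: "time_s": time; "joints": joint angles; "qd": joint speeds; "joint_torque": joint torques, N m; "tcp_pos": TCP position; "eef_rot": TCP orientation; "contact_force": force on the tool from outside, world axes, zero at the start; "moment": the same for the moment, N m; "gripper_width": finger opening in m.
Only numpy, scipy, OpenCV 4.12 (cv2) and the standard library are available. Lean on these libraries where they do the work, as an engineer would, in place of code of your own. Each camera call takes 0.05 s, during which the arm holds its last target. There are 200 camera calls.

TASK

A plain bottle lies on the deck of the rolling board; one of the board's two cradle slots already holds the labelled bottle and the other is blocked by a stray cap. First drop the stray cap into the cap tray; then take the squeegee from its rack and, holding it as a paddle, gently roll the plain bottle along the deck with it until the bottle drops into the freed slot, without ever touching that bottle with the robot itself. Put the squeegee back upright in its rack, and do not disturb the labelled bottle in its slot, the standing bottle or the tape roll.

Things in the scene. Friction and masses are not known exactly. Their poses are not given: they have to be found in the camera images.
- rolling_board: Fixed board, 236 mm wide (x), 444 mm long (y, the rolling direction); origin under its centre. Level grey deck, top 17 mm above the bench. Two cradle slots 42 mm wide cross the deck along x, 160 mm either side of the middle in y, floor 5 mm above the bench. Low wooden side guides along the long edges (222 mm between them, top at 27 mm); end stops 14 mm thick, top at 43 mm.
- seat_left (a point): Centre of the cradle slot on the board's +y side (left from the robot), at the height of the deck's top. A bottle lying across the board sinks about 7 mm into a slot and rests on its two edges.
- seat_right (a point): Centre of the cradle slot on the board's -y side (right from the robot), at the height of the deck's top; same slot.
- bottle: The plain blue bottle without a label, 74 mm in diameter, 213 mm long, about 0.65 kg, lying across the deck between the two slots, neck away from the robot; it rolls freely. Origin at the centre of its foot, its z along its axis to the cap.
- bottle_middle (a point): Point on the plain bottle's axis, half way along its length (37 mm above the deck while it lies on it). The straight body of the bottle runs from the foot to about 45 mm beyond this point.
- bottle_mark (a point): Point on the plain bottle's skin half way along its length, at the top at the start; it goes round as the bottle rolls, so it shows how far the bottle has rolled.
- labelled_bottle: Finished blue bottle with a paper label, same size, about 0.7 kg, lying in one of the two slots (it varies which), neck away from the robot; loose; to be left alone. Origin at the centre of its underside, half way along it.
- stray_cap: Loose black screw cap, 33 mm in diameter and 26 mm tall, standing upright on the floor of the other slot, so that its top 14 mm stands above the deck. Origin at the centre of its underside, z up.
- cap_tray: Fixed grey open tray on the bench, 120 x 120 mm outside and 45 mm tall, walls and floor 4 mm. Origin at the centre of its underside.
- squeegee_rack: Fixed dark steel rack for the squeegee, foot plate 90 x 70 mm (x, y), 6 mm thick. Two upright plates 80 mm long stand along its x with a 16 mm slot between them, open at both ends in x, with flared lips at the top, 51 mm above the bench. Origin under its centre.
- rack_slot (a point): Centre of the rack slot's floor, 6 mm above the bench.
- squeegee: Loose label squeegee, a rigid plate 70 x 100 x 10 mm (its x, y, z), 60 g, standing on a short end in the rack slot: y up (top 106 mm above the bench), x (70 mm) along the rack's x, z (thickness) along the rack's -y; it may lean a little. Pinch it across its thickness at the top. Origin at the centre of one face.
- squeegee_foot (a point): Middle of the squeegee's lower short end, at mid thickness.
- squeegee_top (a point): Middle of the squeegee's upper short end, at mid thickness.
- standing_bottle: Bystander: blue labelled bottle standing upright, 74 mm in diameter, 213 mm tall; loose. Origin at the centre of its foot.
- tape: Bystander: brown tape roll lying flat, 73 mm in diameter, 48 mm tall; loose. Origin at the centre of its underside.

How it is judged:
By the outcome, as a careful person would: the job done as asked, in the order asked, and still so for the second after the job is handed in, with the robot touching nothing.
It also fails if it takes over 72 s, if anything falls off the work surface, if the arm or the gripper's body presses on something with over 40 N, if the wrist force passes 120 N, or if a joint passes its speed limit or range.

## Working session

There is one attempt and no reset: what is moved stays moved. The work goes in short steps, Python scripts to look and compute and a tool call to move; the robot and the scene stay as the last step left them, time stands still between calls to the robot, and variables do not carry over. Pictures are saved under pics/ and viewed, about 8 in all and at most 12, crops included, and the job is handed in when it is done.

Besides the shell and the picture viewer there is one more tool, called as name(argument=value, ...) on one line, values as JSON. send_rows: Moves the arm, as the interface text tells. Its arguments: {"type":"object","properties":{"plan":{"type":"array"},"jaw":{"type":"number"},"force":{"type":"number"}},"required":["plan"]}

```bash
mkdir -p pics; ls; cat > h.py <<'E'
import numpy as np, cv2
from scipy.spatial.transform import Rotation as R
from plant import r
def pts(c, mask=None):
    z=c["range_z"]; m=(z>0) if mask is None else (mask&(z>0))
    v,u=np.nonzero(m); K=c["mtx"]; d=z[v,u]
    P=np.c_[(u-K[0,2])/K[0,0]*d,(v-K[1,2])/K[1,1]*d,d]
    T=np.array(c["pose"]); return P@T[:3,:3].T+T[:3,3]
def save(c,n): cv2.imwrite("pics/"+n,cv2.cvtColor(c["color"],cv2.COLOR_RGB2BGR))
def st():
    s=r.get_state(); print(s["time_s"],np.round(s["tcp_pos"],4),np.round(s["eef_rot"],2),np.round(s["contact_force"],1),s["gripper_width"],np.round(s["joints"],1)); return s
E
python3 - <<'E'
from h import *
s=st(); print(R.from_euler('xyz',s["eef_rot"],degrees=True).as_matrix().round(3))
for n in ["top","scene"]:
    c=r.capture(n); save(c,n+"0.png"); print(n,np.round(c["pose"],3).tolist())
    for t in ["rolling_board","bottle","labelled_bottle","stray_cap","cap_tray","squeegee_rack","squeegee","standing_bottle","tape"]:
        L=r.trace(c,t)
        for o in L[:2]:
            P=pts(c,o["mask"]); 
            if len(P): print(t,round(o["score"],2),np.round(o["uv"]),len(P),"med",np.median(P,0).round(3),"lo",np.percentile(P,2,0).round(3),"hi",np.percentile(P,98,0).round(3))
E
```

```text
pics
0.0 [0.2255 0.6357 0.2446] [  95.77   89.9  -103.77] [0.3 0.4 0.3] 0.08780813188649492 [ 87.   20.6   0.6  -0.  -70.1 -16.5]
[[-0.    -0.334 -0.942]
 [-0.002 -0.942  0.334]
 [-1.     0.002 -0.   ]]
top [[0.021, -0.987, 0.16, 0.375], [-1.0, -0.022, -0.002, -0.019], [0.005, -0.159, -0.987, 1.29], [0.0, 0.0, 0.0, 1.0]]
rolling_board 0.95 [413. 252.] 9265 med [ 0.548 -0.263  0.017] lo [ 0.409 -0.429  0.001] hi [0.674 0.005 0.048]
bottle 0.81 [403. 256.] 1755 med [ 0.526 -0.221  0.083] lo [ 0.44  -0.266  0.025] hi [ 0.64  -0.188  0.093]
labelled_bottle 0.58 [338. 259.] 1724 med [ 0.498 -0.053  0.077] lo [ 0.412 -0.096  0.018] hi [ 0.611 -0.018  0.087]
stray_cap 0.66 [450. 244.] 109 med [ 0.567 -0.37   0.016] lo [ 0.551 -0.384  0.01 ] hi [ 0.58  -0.354  0.032]
cap_tray 0.68 [294. 239.] 1860 med [0.578 0.096 0.005] lo [ 0.513  0.033 -0.002] hi [0.637 0.155 0.047]
cap_tray 0.47 [417. 251.] 8430 med [ 0.549 -0.274  0.017] lo [ 0.415 -0.428  0.002] hi [0.67  0.004 0.045]
squeegee_rack 0.8 [212. 224.] 479 med [0.606 0.326 0.007] lo [ 0.561  0.302 -0.001] hi [0.656 0.379 0.051]
squeegee 0.7
[... 898 characters left out ...]
 [ 0.569 -0.367  0.019] lo [ 0.552 -0.383  0.006] hi [ 0.584 -0.352  0.032]
cap_tray 0.67 [311. 231.] 2159 med [0.58  0.118 0.022] lo [0.513 0.031 0.   ] hi [0.639 0.159 0.045]
squeegee_rack 0.62 [289. 193.] 549 med [0.61  0.328 0.01 ] lo [0.567 0.303 0.   ] hi [0.657 0.354 0.048]
squeegee_rack 0.62 [390. 360.] 16048 med [ 0.541 -0.308  0.016] lo [ 0.407 -0.441  0.002] hi [ 0.679 -0.024  0.043]
squeegee 0.8 [284. 169.] 511 med [0.603 0.338 0.073] lo [0.572 0.327 0.022] hi [0.638 0.351 0.103]
standing_bottle 0.69 [246. 194.] 2064 med [0.453 0.194 0.116] lo [0.421 0.184 0.016] hi [0.488 0.226 0.207]
tape 0.74 [322. 197.] 694 med [0.662 0.217 0.033] lo [0.629 0.198 0.004] hi [0.696 0.265 0.049]
```

View pics/top0.png

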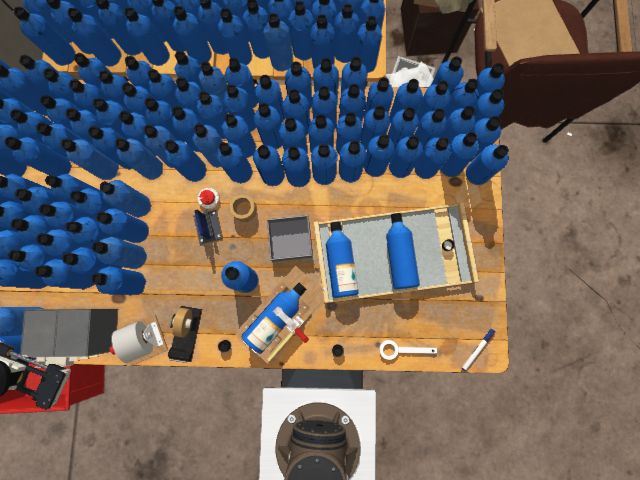

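```bash
python3 - <<'E'
from h import *
c=r.capture("top")
for t,zl,zh in [("stray_cap",.025,.04),("squeegee",.095,.115),("squeegee_rack",.045,.056),("bottle",.086,.1),("labelled_bottle",.08,.1),("standing_bottle",.2,.22),("tape",.04,.06),("rolling_board",.035,.05),("cap_tray",.04,.05)]:
    L=r.trace(c,t)
    if not L: print("none",t); continue
    P=pts(c,L[0]["mask"]); P=P[(P[:,2]>zl)&(P[:,2]<zh)]
    if len(P)<5: print(t,len(P));continue
    (cx,cy),(w,h),a=cv2.minAreaRect((P[:,:2]*1000).astype(np.float32))
    d=P[:,:2]-P[:,:2].mean(0); U=np.linalg.svd(d,full_matrices=False)[2]
    print(t,len(P),"rect",np.round([cx,cy,w,h,a],1),"mean",P.mean(0).round(4),"axis deg",np.degrees(np.arctan2(U[0,1],U[0,0])).round(1))
E
```

```text
stray_cap 37 rect [ 566.4 -368.7   29.8   32.6   73.9] mean [ 0.5672 -0.37    0.0297] axis deg 148.5
squeegee 79 rect [600.8 338.5  65.    9.3  14.6] mean [0.6005 0.3381 0.1024] axis deg -166.1
squeegee_rack 13 rect [438.  195.2  14.   57.5  56.8] mean [0.4357 0.1958 0.0514] axis deg 145.6
bottle 683 rect [ 516.2 -227.9  158.9   47.1   11.3] mean [ 0.5137 -0.229   0.0894] axis deg -171.8
labelled_bottle 0
standing_bottle 125 rect [459.2 218.6  27.3  29.5   3.4] mean [0.4598 0.2187 0.2088] axis deg -116.6
tape 274 rect [662.4 233.7  71.6  70.6   7.2] mean [0.662  0.2346 0.0473] axis deg -138.1
rolling_board 830 rect [ 540.4 -211.2  234.5  443.8    9. ] mean [ 0.5403 -0.2203  0.0425] axis deg 99.2
cap_tray 219 rect [574.8  94.3 120.8 120.    7.5] mean [0.5721 0.0938 0.0445] axis deg 122.7
```

Top view: labelled bottle in the left slot (340,258), plain bottle at (403,252), cap in the right slot (448,245), tray (290,238), and the squeegee in its rack (207,222) with a red-capped item behind it. The robot must travel right over the board, so I start moving.

send_rows(plan=[[[-0.4,1,-0.8],[0.88,0,0]],[[-0.4,1,-0.8],[0.88,0,0]],[[-0.4,1,-0.8],[0.88,0,0]],[[-0.4,1,-0.8],[0.88,0,0]],[[-0.4,1,-0.8],[0.88,0,0]]], jaw=0.4)

```text
time_s: 2.0
tcp_pos: [0.2901, 0.4512, 0.309]
eef_rot: [-51.3, 89.7, 69.1]
contact_force: [0.8, 1.4, 0.3]
gripper_width: 0.0616
```

send_rows(plan=[[[0,0.2,-1],[0.48,0,0]],[[0,0.2,-1],[0.48,0,0]],[[0,0.2,-1],[0.48,0,0]],[[0,0.2,-1],[0.48,0,0]],[[0,0.2,-1],[0.48,0,0]]])

```text
time_s: 2.5
tcp_pos: [0.3406, 0.3055, 0.3092]
eef_rot: [-30.5, 89.6, 68.2]
contact_force: [0.2, 0.6, 0.1]
gripper_width: 0.0613
```

send_rows(plan=[[[0,-0.2,-1],[0,0,0]],[[0,-0.2,-1],[0,0,0]],[[0,-0.2,-1],[0,0,0]],[[0,-0.2,-1],[0,0,0]],[[0,-0.2,-1],[0,0,0]]])

```text
time_s: 3.0
tcp_pos: [0.3936, 0.1616, 0.3085]
eef_rot: [-31.0, 89.6, 67.6]
contact_force: [1.0, 0.2, 0.4]
gripper_width: 0.0612
```

send_rows(plan=[[[0,-0.2,-1],[0,0,0]],[[0,-0.2,-1],[0,0,0]],[[0,-0.2,-1],[0,0,0]],[[0,-0.2,-1],[0,0,0]],[[0,-0.2,-1],[0,0,0]]])

```text
time_s: 3.5
tcp_pos: [0.4464, 0.0182, 0.3073]
eef_rot: [-24.0, 89.6, 74.5]
contact_force: [-0.5, 0.7, -0.1]
gripper_width: 0.0612
```

send_rows(plan=[[[0,-0.2,-1],[0,0,0]],[[0,-0.2,-1],[0,0,0]],[[0,-0.2,-1],[0,0,0]],[[0,-0.2,-1],[0,0,0]],[[0,-0.2,-1],[0,0,0]]])

```text
time_s: 4.0
tcp_pos: [0.4991, -0.1246, 0.3058]
eef_rot: [-11.6, 89.6, 86.9]
contact_force: [-1.1, 0.1, 0.0]
gripper_width: 0.0612
```

send_rows(plan=[[[0.4,-0.2,-1],[0,0,0]],[[0.4,-0.2,-1],[0,0,0]],[[0.4,-0.2,-1],[0,0,0]],[[0.4,-0.2,-1],[0,0,0]],[[0.4,-0.2,-1],[0,0,0]]])

```text
time_s: 4.5
tcp_pos: [0.5516, -0.2668, 0.243]
eef_rot: [12.7, 89.6, 111.3]
contact_force: [-0.4, 0.4, -0.4]
gripper_width: 0.0613
```

```bash
cat >> h.py <<'E'
def go(p, yaw=None, pr=True):
    """numbers for a move: target world p, tool x down, tool y at world yaw (deg)"""
    s=r.get_state(); M=R.from_euler('xyz',s["eef_rot"],degrees=True).as_matrix()
    y=np.degrees(np.arctan2(M[1,1],M[0,1]))
    d=M.T@(np.array(p)-s["tcp_pos"])/.15
    out="shift "+str(d.round(3))
    if yaw is not None:
        a=np.radians(yaw); yy=np.array([np.cos(a),np.sin(a),0]); xx=np.array([0,0,-1.])
        D=np.c_[xx,yy,np.cross(xx,yy)]
        out+=" turn "+str((R.from_matrix(M.T@D).as_rotvec()/(np.pi/4)).round(3))
    print("yawy",y.round(1),out); return M
E
python3 - <<'E'
from h import *
st(); go([.567,-.369,.15],-171)
c=r.capture("wrist"); save(c,"w1.png"); print(c["mtx"],np.round(c["pose"],3))
print([(o["uv"],o["score"]) for o in r.find_in(c,"stray_cap")])
E
```

```text
4.5 [ 0.5516 -0.2668  0.243 ] [ 12.69  89.58 111.28] [-0.4  0.4 -0.4] 0.06128424989252451 [ -7.8  15.   -7.4  -0.4 -67.8  16.5]
yawy -171.4 shift [ 0.615 -0.001 -0.694] turn [-0.009  0.009 -0.002]
[[371.64829954   0.         317.99659182]
 [  0.         371.64829954 246.26687483]
 [  0.           0.           1.        ]] [[-0.989 -0.141 -0.049  0.565]
 [-0.15   0.938  0.311 -0.351]
 [ 0.002  0.315 -0.949  0.382]
 [ 0.     0.     0.     1.   ]]
[([315.8, 106.1], 0.88)]
```

send_rows(plan=[[[0.3,0,-0.3],[0,0,0]],[[0.6,0,-0.6],[0,0,0]],[[0.8,0,-0.7],[0,0,0]],[[0.95,0,-0.7],[0,0,0]],[[0.95,0,-0.7],[0,0,0]]])

```text
time_s: 5.1
tcp_pos: [0.5657, -0.3664, 0.0985]
eef_rot: [22.2, 89.4, 120.8]
contact_force: [-0.8, 0.7, 0.2]
gripper_width: 0.0613
```

```bash
python3 - <<'E'
from h import *
st(); go([.568,-.370,.029],-171)
c=r.capture("wrist"); save(c,"w2.png")
o=r.find_in(c,"stray_cap"); print(o[:1])
K=c["mtx"];u=(np.array(o[0]["uv"])-K[:2,2])/K[0,0];t=np.linalg.norm(u);T=np.array(c["pose"])
d=T[:3,:3]@np.r_[u/t*np.sin(t),np.cos(t)]
for z in (.031,.022): print(T[:3,3]+d*(z-T[2,3])/d[2])
E
```

```text
5.1 [ 0.5657 -0.3664  0.0985] [ 22.17  89.39 120.85] [-0.8  0.7  0.2] 0.06128945440105371 [-16.6  27.4  -8.8  -0.5 -54.2  25.6]
yawy -171.3 shift [ 0.463 -0.014 -0.03 ] turn [-0.007  0.013 -0.005]
[{'uv': [314.6, 263.2], 'score': 0.88}]
[ 0.56816247 -0.37202815  0.031     ]
[ 0.56768308 -0.36857953  0.022     ]
```

View pics/w2.png

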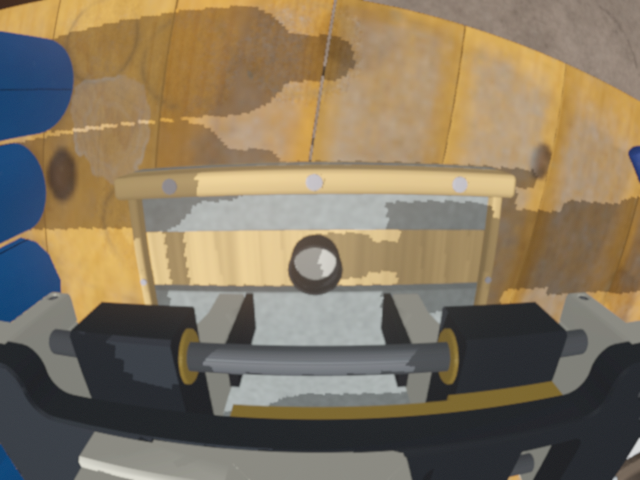

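Wrist view: the cap (315,262) sits in the slot between the open fingers, and the slot runs along the jaw direction. Descending and gripping.

send_rows(plan=[[[0.12,-0.014,-0.03],[0,0.01,0]],[[0.24,-0.014,-0.03],[0,0.01,0]],[[0.36,-0.014,-0.03],[0,0.01,0]],[[0.46,-0.014,-0.03],[0,0.01,0]],[[0.46,-0.014,-0.03],[0,0.01,0]]])

```text
time_s: 5.7
tcp_pos: [0.5716, -0.3698, 0.035]
eef_rot: [-138.3, 89.8, -39.5]
contact_force: [0.7, -0.4, -0.4]
gripper_width: 0.0614
```

send_rows(plan=[[[0,0,0],[0,0,0]],[[0,0,0],[0,0,0]],[[0,0,0],[0,0,0]],[[0,0,0],[0,0,0]],[[0,0,0],[0,0,0]]], jaw=-0.6, force=15)

```text
time_s: 6.2
tcp_pos: [0.5718, -0.37, 0.0357]
eef_rot: [-136.2, 89.8, -37.4]
contact_force: [-1.0, -0.1, 3.2]
gripper_width: 0.0317
```

send_rows(plan=[[[-0.2,0,0],[0,0,0]],[[-0.5,0,0],[0,0,0]],[[-0.8,0,0],[0,0,0]],[[-1,0,0],[0,0,0]],[[-1,0,0],[0,0,0]]])

```text
time_s: 6.7
tcp_pos: [0.5737, -0.371, 0.1918]
eef_rot: [-127.7, 89.3, -28.9]
contact_force: [1.1, 0.9, -0.9]
gripper_width: 0.0317
```

send_rows(plan=[[[0,-0.1,0.3],[0,0,0]],[[0,-0.1,0.6],[0,0,0]],[[0,-0.1,1],[0,0,0]],[[0,-0.1,1],[0,0,0]],[[0,-0.1,1],[0,0,0]]])

```text
time_s: 7.2
tcp_pos: [0.5651, -0.2187, 0.1908]
eef_rot: [-126.7, 89.3, -27.6]
contact_force: [-0.2, 0.9, 0.1]
gripper_width: 0.032
```

send_rows(plan=[[[0,-0.15,0.3],[0,0,0]],[[0,-0.15,0.6],[0,0,0]],[[0,-0.15,1],[0,0,0]],[[0,-0.15,1],[0,0,0]],[[0,-0.15,1],[0,0,0]]])

```text
time_s: 7.7
tcp_pos: [0.564, -0.0663, 0.1897]
eef_rot: [-127.4, 89.3, -28.2]
contact_force: [-0.8, -0.4, -0.1]
gripper_width: 0.0311
```

```bash
python3 - <<'E'
from h import *
st(); go([.575,.094,.075],-171)
E
```

```text
7.7 [ 0.564  -0.0663  0.1897] [-127.39   89.27  -28.24] [-0.8 -0.4 -0.1] 0.031127375082080563 [ 13.4  12.6 -18.4   0.6 -58.5  -4.5]
yawy -170.8 shift [ 0.759 -0.235  1.049] turn [ 0.003 -0.01   0.013]
```

send_rows(plan=[[[0,-0.24,0.3],[0,0,0]],[[0,-0.24,0.6],[0,0,0]],[[0,-0.24,1],[0,0,0]],[[0.2,-0.24,1],[0,0,0]],[[0.5,-0.24,1],[0,0,0]]])

```text
time_s: 8.2
tcp_pos: [0.5793, 0.0886, 0.1155]
eef_rot: [-111.3, 89.0, -12.0]
contact_force: [1.3, 0.1, -0.0]
gripper_width: 0.0313
```

send_rows(plan=[[[0.2,0,0],[0,0,0]],[[0.4,0,0],[0,0,0]],[[0.44,0,0],[0,0,0]],[[0.44,0,0],[0,0,0]],[[0.44,0,0],[0,0,0]]])

```text
time_s: 8.7
tcp_pos: [0.5816, 0.0879, 0.0507]
eef_rot: [-109.4, 88.9, -10.2]
contact_force: [0.4, 0.1, 0.5]
gripper_width: 0.0317
```

send_rows(plan=[[[0,0,0],[0,0,0]],[[0,0,0],[0,0,0]],[[0,0,0],[0,0,0]],[[-0.3,0,0],[0,0,0]],[[-0.7,0,0],[0,0,0]]], jaw=0)

```text
time_s: 9.2
tcp_pos: [0.5785, 0.0877, 0.1454]
eef_rot: [-118.6, 89.1, -19.3]
contact_force: [1.1, 0.9, -0.3]
gripper_width: 0.044
```

send_rows(plan=[[[-0.4,0,0],[-0.2,0,0]],[[-0.7,0,0],[-0.4,0,0]],[[-1,0,0],[-0.6,0,0]],[[-1,0,0],[-0.8,0,0]],[[-1,0,0],[-0.9,0,0]]])

```text
time_s: 9.7
tcp_pos: [0.5767, 0.0889, 0.2982]
eef_rot: [-148.3, 88.9, -8.2]
contact_force: [0.2, 0.0, -2.3]
gripper_width: 0.0441
```

```bash
python3 - <<'E'
from h import *
st(); go([.601,.338,.25],-76)
c=r.capture("scene"); save(c,"s1.png")
o=r.trace(c,"stray_cap"); print([(np.median(pts(c,q["mask"]),0).round(3),round(q["score"],2)) for q in o[:2]])
P=pts(c)
A=P[(abs(P[:,0]-.65)<.13)&(abs(P[:,1]-.34)<.1)&(P[:,2]>.06)&(P[:,2]<.3)]
t=r.capture("top"); Q=pts(t); Q=Q[(abs(Q[:,0]-.65)<.14)&(abs(Q[:,1]-.34)<.1)&(Q[:,2]>.06)]
A=np.r_[A,Q]
for x in np.arange(.52,.78,.02):
  B=A[(abs(A[:,0]-x)<.01)]
  if len(B): print(x.round(2),len(B),"y",B[:,1].min().round(3),B[:,1].max().round(3),"zmax",B[:,2].max().round(3))
S=r.trace(c,"squeegee"); P=pts(c,S[0]["mask"])
for z in (.06,.07,.08,.09,.10):
  B=P[abs(P[:,2]-z)<.005]; print(z,len(B),np.median(B,0).round(4),B[:,0].min().round(3),B[:,0].max().round(3))
m=P[(P[:,2]>.055)]; a=m.mean(0);n=np.linalg.svd(m-a,full_matrices=False)[2][2]; print("face",a.round(4),n.round(3))
E
```

```text
9.7 [0.5767 0.0889 0.2982] [-148.28   88.89   -8.2 ] [ 0.2  0.  -2.3] 0.04406533553731235 [ 28.4   9.6  -7.6   0.7 -71.9  21.5]
yawy -129.9 shift [ 0.32  -1.374  0.946] turn [-1.198 -0.026  0.002]
[(array([0.585, 0.093, 0.02 ]), 0.54), (array([ 0.545, -0.312,  0.016]), 0.34)]
0.52 145 y 0.24 0.286 zmax 0.697
0.54 5 y 0.24 0.246 zmax 0.681
0.58 104 y 0.324 0.342 zmax 0.103
0.6 95 y 0.33 0.344 zmax 0.105
0.62 101 y 0.335 0.354 zmax 0.106
0.64 60 y 0.338 0.355 zmax 0.105
0.74 337 y 0.24 0.406 zmax 0.163
0.76 1019 y 0.24 0.422 zmax 0.218
0.06 74 [0.605  0.3385 0.0598] 0.57 0.638
0.07 74 [0.6013 0.3368 0.0702] 0.571 0.643
0.08 81 [0.6072 0.338  0.08  ] 0.572 0.642
0.09 71 [0.6033 0.339  0.0892] 0.572 0.642
0.1 72 [0.6092 0.339  0.1   ] 0.571 0.638
face [0.6054 0.3383 0.0799] [-0.266  0.964  0.009]
```

View pics/s1.png

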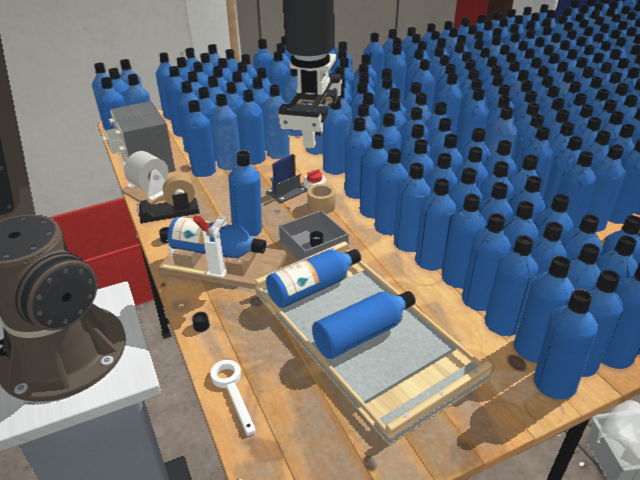

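The cap is in the tray (317,238), the red item by the rack is low, and the bottle rows start at x≈0.74. I'll grip with yaw 105 so the wrist camera stays on the robot's side.

send_rows(plan=[[[0,-0.3,0.2],[0.18,0,0]],[[0,-0.6,0.4],[0.36,0,0]],[[0,-1,0.67],[0.54,0,0]],[[0,-1,0.67],[0.72,0,0]],[[0,-1,0.67],[0.9,0,0]]])

```text
time_s: 10.4
tcp_pos: [0.5968, 0.2716, 0.2931]
eef_rot: [-124.0, 89.2, -25.3]
contact_force: [-0.8, -0.9, -0.3]
gripper_width: 0.0437
```

send_rows(plan=[[[0,-0.1,0.3],[0.18,0,0]],[[0,-0.14,0.47],[0.36,0,0]],[[0,-0.14,0.47],[0.54,0,0]],[[0,-0.14,0.47],[0.72,0,0]],[[0,-0.14,0.47],[0.9,0,0]]])

```text
time_s: 10.9
tcp_pos: [0.6067, 0.3449, 0.2918]
eef_rot: [-89.0, 89.2, -31.3]
contact_force: [-0.2, 0.1, -0.6]
gripper_width: 0.0438
```

send_rows(plan=[[[0,0,0],[0.18,0,0]],[[0,0,0],[0.36,0,0]],[[0,0,0],[0.54,0,0]],[[0,0,0],[0.72,0,0]],[[0,0,0],[0.9,0,0]]])

```text
time_s: 11.4
tcp_pos: [0.6066, 0.3448, 0.2911]
eef_rot: [-52.5, 89.2, -35.8]
contact_force: [0.3, -0.4, 0.2]
gripper_width: 0.044
```

```bash
python3 - <<'E'
from h import *
st(); go([.604,.341,.16],105)
c=r.capture("wrist"); save(c,"w3.png")
o=r.trace(c,"squeegee")
print([(q["uv"],q["score"]) for q in o[:2]])
E
```

```text
11.4 [0.6066 0.3448 0.2911] [-52.52  89.18 -35.77] [ 0.3 -0.4  0.2] 0.04397354797678436 [  46.    21.3    7.3    0.8  -75.9 -119.5]
yawy 106.7 shift [ 0.874 -0.01  -0.031] turn [0.039 0.011 0.014]
[([316.3, 211.7], 0.71)]
```

send_rows(plan=[[[0.25,0,-0.03],[0.04,0.01,0.01]],[[0.5,0,-0.03],[0.04,0.01,0.01]],[[0.75,0,-0.03],[0.04,0.01,0.01]],[[0.94,0,-0.03],[0.04,0.01,0.01]],[[0.94,0,-0.03],[0.04,0.01,0.01]]])

```text
time_s: 12.0
tcp_pos: [0.6017, 0.3406, 0.145]
eef_rot: [-135.9, 89.5, -120.6]
contact_force: [-0.0, 0.0, -0.7]
gripper_width: 0.0436
```

```bash
python3 - <<'E'
from h import *
st(); M=go([.604,.341,.098],105)
c=r.capture("wrist"); save(c,"w4.png")
o=r.trace(c,"squeegee")
v,u=np.nonzero(o[0]["mask"]); K=c["mtx"];T=np.array(c["pose"])
q=(np.c_[u,v]-K[:2,2])/K[0,0];t=np.linalg.norm(q,axis=1,keepdims=True)
d=np.c_[q/t*np.sin(t),np.cos(t)]@T[:3,:3].T
P=T[:3,3]+d*((.106-T[2,3])/d[:,2:])
L=(P-r.get_state()["tcp_pos"])@M
print(o[0]["score"],o[0]["uv"],"tool y range",np.percentile(L[:,1],[2,50,98]).round(4),"z",np.percentile(L[:,2],[2,50,98]).round(4))
E
```

```text
12.0 [0.6017 0.3406 0.145 ] [-135.91   89.46 -120.62] [-0.   0.  -0.7] 0.043557665288296736 [ 4.570e+01  2.630e+01 -4.000e+00  1.000e-01 -6.020e+01 -1.205e+02]
yawy 105.3 shift [0.313 0.001 0.018] turn [ 0.006 -0.009  0.008]
0.97 [319.9, 274.2] tool y range [-0.0046 -0.      0.0045] z [-0.0494 -0.0119  0.0273]
```

View pics/w4.png

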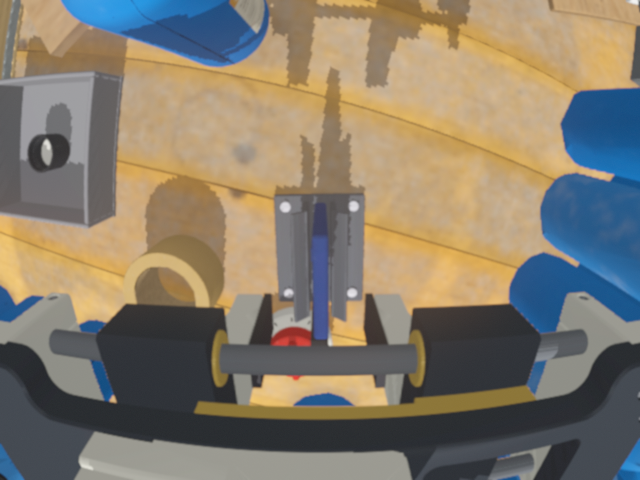

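Wrist view: the squeegee (320,270) is centred between the open fingers; tape (175,270) and red item (290,345) are clear. Going down to pinch.

send_rows(plan=[[[0.1,0,0.02],[0,0,0]],[[0.2,0,0.02],[0,0,0]],[[0.28,0,0.02],[0,0,0]],[[0.31,0,0.02],[0,0,0]],[[0.31,0,0.02],[0,0,0]]])

```text
time_s: 12.6
tcp_pos: [0.6068, 0.3426, 0.1029]
eef_rot: [-100.3, 89.7, -85.0]
contact_force: [-0.6, 0.9, -0.2]
gripper_width: 0.0437
```

send_rows(plan=[[[0,0,0],[0,0,0]],[[0,0,0],[0,0,0]],[[0,0,0],[0,0,0]],[[0,0,0],[0,0,0]],[[0,0,0],[0,0,0]]], jaw=-1, force=30)

```text
time_s: 13.1
tcp_pos: [0.6069, 0.3427, 0.1032]
eef_rot: [-95.2, 89.7, -79.9]
contact_force: [-0.2, -1.0, 0.8]
gripper_width: 0.01
```

```bash
python3 - <<'E'
from h import *
st(); go([.604,.341,.098],105)
E
```

```text
13.1 [0.6069 0.3427 0.1032] [-95.15  89.72 -79.85] [-0.2 -1.   0.8] 0.009986421723116168 [  45.5   28.8   -6.     0.3  -55.4 -120.4]
yawy 105.3 shift [ 0.035 -0.005 -0.022] turn [ 0.007 -0.001  0.006]
```

send_rows(plan=[[[-0.1,0,0],[0,0,0]],[[-0.3,0,0],[0,0,0]],[[-0.55,0,0],[0,0,0]],[[-0.8,0,0],[0,0,0]],[[-1,0,0],[0,0,0]]])

```text
time_s: 13.6
tcp_pos: [0.6071, 0.3435, 0.2572]
eef_rot: [-59.9, 89.7, -44.6]
contact_force: [0.6, -0.2, -1.4]
gripper_width: 0.0102
```

send_rows(plan=[[[-0.2,-0.1,0],[0,0,0]],[[-0.35,-0.3,-0.1],[0,0,0]],[[-0.35,-0.5,-0.2],[0,0,0]],[[-0.35,-0.7,-0.3],[0,0,0]],[[-0.35,-0.9,-0.4],[0,0,0]]])

```text
time_s: 14.1
tcp_pos: [0.5842, 0.1963, 0.3117]
eef_rot: [-42.8, 89.7, -27.5]
contact_force: [-0.3, 0.1, -0.4]
gripper_width: 0.0107
```

send_rows(plan=[[[0,-0.2,-0.1],[0,0,0]],[[0,-0.4,-0.2],[0,0,0]],[[0,-0.6,-0.3],[0,0,0]],[[0,-0.8,-0.4],[0,0,0]],[[0,-1,-0.45],[0,0,0]]])

```text
time_s: 14.6
tcp_pos: [0.5578, 0.0323, 0.3138]
eef_rot: [-30.3, 89.6, -15.0]
contact_force: [1.0, 0.5, -0.5]
gripper_width: 0.0104
```

send_rows(plan=[[[0,-0.2,-0.1],[0.05,0,0]],[[0,-0.4,-0.2],[0.1,0,0]],[[0,-0.6,-0.3],[0.14,0,0]],[[0,-0.8,-0.4],[0.14,0,0]],[[0,-0.9,-0.45],[0.14,0,0]]])

```text
time_s: 15.1
tcp_pos: [0.5275, -0.1179, 0.3153]
eef_rot: [-22.6, 89.6, -13.6]
contact_force: [0.1, 0.1, -0.5]
gripper_width: 0.0106
```

```bash
python3 - <<'E'
from h import *
st(); go([.524,-.153,.2],99)
c=r.capture("scene"); save(c,"s2.png")
for t in ("bottle","labelled_bottle"):
  o=r.trace(c,t); P=pts(c,o[0]["mask"])-[.540,-.211,0]; print(t,o[0]["score"],"by med",np.median(P@[-.156,.988,0]).round(3))
t=r.capture("top"); save(t,"t2.png")
o=r.trace(t,"bottle"); P=pts(t,o[0]["mask"]); P=P[P[:,2]>.086]; print(len(P),P.mean(0).round(4), "by",((P.mean(0)-[.54,-.211,0])@[-.156,.988,0]).round(4))
E
```

```text
15.1 [ 0.5275 -0.1179  0.3153] [-22.58  89.55 -13.62] [ 0.1  0.1 -0.5] 0.010571013792275333 [  8.3   5.3 -10.2   0.2 -74.1 -89.4]
yawy 99.0 shift [ 0.769 -0.225 -0.065] turn [-0.001  0.009  0.004]
bottle 0.84 by med -0.029
labelled_bottle 0.71 by med 0.14
468 [ 0.4885 -0.2299  0.097 ] by -0.0106
```

send_rows(plan=[[[0.2,-0.15,-0.04],[0,0.01,0]],[[0.4,-0.22,-0.06],[0,0.01,0]],[[0.6,-0.22,-0.06],[0,0.01,0]],[[0.77,-0.22,-0.06],[0,0.01,0]],[[0.77,-0.22,-0.06],[0,0.01,0]]])

```text
time_s: 15.85
tcp_pos: [0.5237, -0.1486, 0.1958]
eef_rot: [-171.2, 89.6, -162.1]
contact_force: [-0.4, 0.5, -0.6]
gripper_width: 0.0099
```

```bash
python3 - <<'E'
from h import *
st(); go([.524,-.153,.129],99)
c=r.capture("scene"); save(c,"s3.png")
c=r.capture("wrist"); save(c,"w5.png")
a=cv2.imread("pics/s3.png")[150:450,160:560]; b=cv2.resize(cv2.imread("pics/w5.png"),(400,300))
cv2.imwrite("pics/c5.png",np.hstack([a,b]))
E
```

```text
15.85 [ 0.5237 -0.1486  0.1958] [-171.18   89.59 -162.12] [-0.4  0.5 -0.6] 0.00989804292276074 [  4.9  10.7 -19.8   0.1 -59.9 -85.8]
yawy 99.1 shift [ 0.446 -0.029  0.   ] turn [ 0.001 -0.009  0.001]
```

View pics/c5.png

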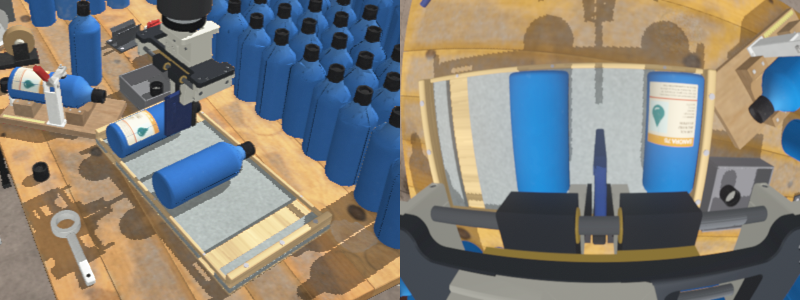

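The paddle hangs between the two bottles with room on both sides (composite 600,160; bottles at 540 and 670). Descending, then a slow push.

send_rows(plan=[[[0.1,-0.02,0],[0,0,0]],[[0.2,-0.02,0],[0,0,0]],[[0.3,-0.02,0],[0,0,0]],[[0.4,-0.02,0],[0,0,0]],[[0.45,-0.02,0],[0,0,0]]])

```text
time_s: 16.45
tcp_pos: [0.5274, -0.1519, 0.1331]
eef_rot: [-87.0, 89.8, -77.9]
contact_force: [0.0, 0.1, -0.1]
gripper_width: 0.01
```

send_rows(plan=[[[0,-0.03,0],[0,0,0]],[[0,-0.06,0],[0,0,0]],[[0,-0.09,0],[0,0,0]],[[0,-0.12,0],[0,0,0]],[[0,-0.14,0],[0,0,0]]])

```text
time_s: 16.95
tcp_pos: [0.531, -0.1732, 0.1336]
eef_rot: [-76.7, 89.8, -67.6]
contact_force: [-0.2, 0.2, -0.7]
gripper_width: 0.0098
```

```bash
cat >> h.py <<'E'
def by(p): return (np.array(p)-[.540,-.211,0])@np.array([-.156,.988,0])
def bx(p): return (np.array(p)-[.540,-.211,0])@np.array([.988,.156,0])
def bot():
    c=r.capture("scene"); o=r.trace(c,"bottle"); P=pts(c,o[0]["mask"]); h=P[:,2]
    Q=P[h>np.percentile(h,90)]
    print("bottle",o[0]["score"],"by med",np.median(by(P)).round(4),"crest by",by(Q.mean(0)).round(4),"zmax",np.percentile(h,98).round(4)); return c
E
python3 - <<'E'
from h import *
s=st(); print("tcp by,bx",by(s["tcp_pos"]).round(4),bx(s["tcp_pos"]).round(4)); go([.524,-.153,.129],99); bot()
E
```

```text
16.95 [ 0.531  -0.1732  0.1336] [-76.7   89.79 -67.57] [-0.2  0.2 -0.7] 0.009780052124171896 [  2.2  15.3 -22.9   0.3 -51.7 -83.2]
tcp by,bx 0.0388 -0.003
yawy 99.1 shift [ 0.03   0.14  -0.025] turn [0.003 0.001 0.005]
bottle 0.65 by med -0.0295 crest by -0.0134 zmax 0.0908
```

send_rows(plan=[[[0,-0.03,0],[0,0,0]],[[0,-0.06,0],[0,0,0]],[[0,-0.09,0],[0,0,0]],[[0,-0.12,0],[0,0,0]],[[0,-0.15,0],[0,0,0]]])

```text
time_s: 17.55
tcp_pos: [0.5344, -0.1957, 0.1333]
eef_rot: [-85.3, 89.8, -76.1]
contact_force: [0.6, 0.1, -0.8]
gripper_width: 0.0102
```

send_rows(plan=[[[0,-0.03,0],[0,0,0]],[[0,-0.06,0],[0,0,0]],[[0,-0.09,0],[0,0,0]],[[0,-0.12,0],[0,0,0]],[[0,-0.15,0],[0,0,0]]])

```text
time_s: 18.05
tcp_pos: [0.5381, -0.2183, 0.1334]
eef_rot: [-84.7, 89.8, -75.6]
contact_force: [0.0, -0.3, -0.0]
gripper_width: 0.0102
```

```bash
python3 - <<'E'
from h import *
s=st(); print("tcp by,bx",by(s["tcp_pos"]).round(4),bx(s["tcp_pos"]).round(4)); c=bot(); save(c,"s4.png")
E
```

```text
18.05 [ 0.5381 -0.2183  0.1334] [-84.71  89.8  -75.6 ] [ 0.  -0.3 -0. ] 0.010163820637817943 [ -2.7  17.3 -20.1   0.2 -52.6 -78.4]
tcp by,bx -0.0069 -0.003
bottle 0.71 by med -0.0099 crest by -0.0087 zmax 0.1322
```

View pics/s4.png

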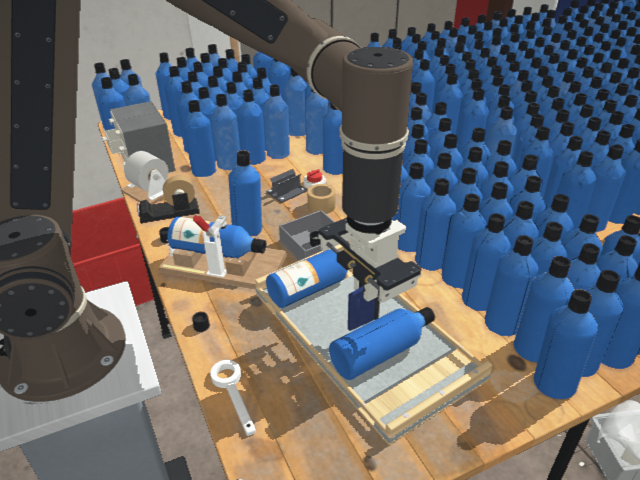

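The bottle (380,343) rolls ahead of the paddle, square to the board; the last mask had caught the blue squeegee instead. I'll use depth within the board area from now on.

send_rows(plan=[[[0,-0.03,0],[0,0,0]],[[0,-0.06,0],[0,0,0]],[[0,-0.09,0],[0,0,0]],[[0,-0.12,0],[0,0,0]],[[0,-0.15,0],[0,0,0]]])

```text
time_s: 18.65
tcp_pos: [0.5417, -0.2411, 0.1335]
eef_rot: [-85.2, 89.8, -76.1]
contact_force: [-0.0, -0.3, -0.4]
gripper_width: 0.0102
```

send_rows(plan=[[[0,-0.03,0],[0,0,0]],[[0,-0.06,0],[0,0,0]],[[0,-0.09,0],[0,0,0]],[[0,-0.12,0],[0,0,0]],[[0,-0.15,0],[0,0,0]]])

```text
time_s: 19.15
tcp_pos: [0.5453, -0.2637, 0.1335]
eef_rot: [-86.6, 89.8, -77.6]
contact_force: [-0.3, -0.6, -1.1]
gripper_width: 0.0105
```

```bash
cat >> h.py <<'E'
def bot(n="scene"):
    tb=by(r.get_state()["tcp_pos"]); c=r.capture(n); P=pts(c); b=by(P); x=bx(P)
    m=(x>-.11)&(x<-.045)&(b<tb-.008)&(b>-.205)&(P[:,2]>.055)&(P[:,2]<.094); P=P[m]; b=b[m]
    t=np.percentile(P[:,2],97); k=P[:,2]>t-.004
    print("tcp by",tb.round(4),"n",m.sum(),"ztop",t.round(4),"crest by",b[k].mean().round(4),"range",b.min().round(3),b.max().round(3)); return c
E
python3 - <<'E'
from h import *
s=st(); print(bx(s["tcp_pos"]).round(4)); bot()
E
```

```text
19.15 [ 0.5453 -0.2637  0.1335] [-86.64  89.8  -77.55] [-0.3 -0.6 -1.1] 0.010530646160987093 [ -7.2  19.4 -16.9   0.2 -53.6 -73.8]
-0.003
tcp by -0.0529 n 1469 ztop 0.0905 crest by -0.1007 range -0.138 -0.066
```

send_rows(plan=[[[0,-0.03,0],[0,0,0]],[[0,-0.06,0],[0,0,0]],[[0,-0.09,0],[0,0,0]],[[0,-0.11,0],[0,0,0]],[[0,-0.13,0],[0,0,0]]])

```text
time_s: 19.7
tcp_pos: [0.5485, -0.2838, 0.1335]
eef_rot: [-87.0, 89.8, -77.9]
contact_force: [-0.4, 0.1, -0.6]
gripper_width: 0.0101
```

send_rows(plan=[[[0,-0.02,0],[0,0,0]],[[0,-0.04,0],[0,0,0]],[[0,-0.06,0],[0,0,0]],[[0,-0.08,0],[0,0,0]],[[0,-0.1,0],[0,0,0]]])

```text
time_s: 20.2
tcp_pos: [0.551, -0.2989, 0.1337]
eef_rot: [-85.5, 89.8, -76.4]
contact_force: [-0.8, 0.1, 0.2]
gripper_width: 0.0101
```

```bash
python3 - <<'E'
from h import *
st(); bot()
E
```

```text
20.2 [ 0.551  -0.2989  0.1337] [-85.48  89.78 -76.41] [-0.8  0.1  0.2] 0.010144003449201723 [-10.5  21.1 -14.2   0.3 -54.6 -70.5]
tcp by -0.0885 n 1568 ztop 0.0907 crest by -0.1417 range -0.178 -0.106
```

send_rows(plan=[[[0,-0.02,0],[0,0,0]],[[0,-0.04,0],[0,0,0]],[[0,-0.06,0],[0,0,0]],[[0,-0.07,0],[0,0,0]],[[0,-0.07,0],[0,0,0]]])

```text
time_s: 20.75
tcp_pos: [0.5527, -0.3098, 0.1336]
eef_rot: [-87.1, 89.8, -78.0]
contact_force: [-0.4, -0.4, -0.6]
gripper_width: 0.0103
```

```bash
python3 - <<'E'
from h import *
st(); bot()
E
```

```text
20.75 [ 0.5527 -0.3098  0.1336] [-87.08  89.77 -78.02] [-0.4 -0.4 -0.6] 0.01027174394755027 [-11.5  21.7 -13.3   0.3 -54.9 -69.6]
tcp by -0.0996 n 1461 ztop 0.0841 crest by -0.1601 range -0.196 -0.125
```

It has dropped in: the crest is down from 0.0905 to 0.084 and sits at by = -0.160. Backing off and lifting.

send_rows(plan=[[[0,0.06,0],[0,0,0]],[[0,0.15,0],[0,0,0]],[[0,0.25,0],[0,0,0]],[[0,0.3,0],[0,0,0]],[[0,0.3,0],[0,0,0]]])

```text
time_s: 21.3
tcp_pos: [0.5456, -0.2636, 0.1338]
eef_rot: [-81.0, 89.8, -71.8]
contact_force: [-0.2, 0.3, -0.3]
gripper_width: 0.01
```

send_rows(plan=[[[-0.2,0,0],[0,0,0]],[[-0.4,0,0],[0,0,0]],[[-0.6,0,0],[0,0,0]],[[-0.8,0,0],[0,0,0]],[[-1,0,0],[0,0,0]]])

```text
time_s: 21.8
tcp_pos: [0.5453, -0.2631, 0.2853]
eef_rot: [-77.5, 89.8, -68.4]
contact_force: [1.4, -0.0, -1.3]
gripper_width: 0.0102
```

```bash
python3 - <<'E'
from h import *
st(); go([.6069,.3427,.30],105.3); bot("top")
E
```

```text
21.8 [ 0.5453 -0.2631  0.2853] [-77.54  89.76 -68.36] [ 1.4 -0.  -1.3] 0.010185049794433073 [ -7.2  12.6  -5.2   0.2 -72.  -73.7]
yawy 99.2 shift [-0.113  3.921  1.05 ] turn [-0.136  0.001  0.005]
tcp by -0.0523 n 564 ztop 0.0865 crest by -0.1594 range -0.195 -0.122
```

send_rows(plan=[[[-0.1,0.2,0.05],[0,0,0]],[[-0.15,0.4,0.1],[0,0,0]],[[-0.15,0.6,0.15],[0,0,0]],[[-0.15,0.8,0.2],[0,0,0]],[[-0.15,1,0.27],[0,0,0]]])

```text
time_s: 22.35
tcp_pos: [0.5627, -0.1083, 0.3129]
eef_rot: [-46.9, 89.3, -37.7]
contact_force: [-0.5, -0.1, -1.0]
gripper_width: 0.0106
```

send_rows(plan=[[[0,0.2,0.05],[0,0,0]],[[0,0.4,0.1],[0,0,0]],[[0,0.6,0.15],[0,0,0]],[[0,0.8,0.2],[0,0,0]],[[0,1,0.27],[0,0,0]]])

```text
time_s: 22.85
tcp_pos: [0.5785, 0.0474, 0.3122]
eef_rot: [-45.1, 89.3, -35.9]
contact_force: [1.6, -0.7, -0.8]
gripper_width: 0.0106
```

send_rows(plan=[[[0,0.2,0.05],[-0.05,0,0]],[[0,0.4,0.1],[-0.1,0,0]],[[0,0.6,0.15],[-0.136,0,0]],[[0,0.8,0.2],[-0.136,0,0]],[[0,1,0.27],[-0.136,0,0]]])

```text
time_s: 23.35
tcp_pos: [0.5943, 0.2033, 0.3114]
eef_rot: [-49.5, 89.3, -34.2]
contact_force: [0.7, -0.0, -0.2]
gripper_width: 0.0102
```

```bash
python3 - <<'E'
from h import *
st(); go([.6069,.3427,.19],105.3)
E
```

```text
23.35 [0.5943 0.2033 0.3114] [-49.53  89.31 -34.16] [ 0.7 -0.  -0.2] 0.01023043167882263 [  37.    14.    -0.3    0.7  -75.5 -111.8]
yawy 105.4 shift [0.804 0.882 0.321] turn [0.002 0.01  0.012]
```

send_rows(plan=[[[0,0.2,0.08],[0,0,0]],[[0,0.45,0.16],[0,0.01,0.01]],[[0.1,0.7,0.25],[0,0.01,0.01]],[[0.25,0.88,0.32],[0,0.01,0.01]],[[0.45,0.88,0.32],[0,0.01,0.01]]])

```text
time_s: 23.85
tcp_pos: [0.6068, 0.3468, 0.2423]
eef_rot: [-11.4, 89.9, 4.1]
contact_force: [-0.2, -0.0, -1.5]
gripper_width: 0.0105
```

send_rows(plan=[[[0.15,0,0],[0,0,0]],[[0.3,0,0],[0,0,0]],[[0.35,0,0],[0,0,0]],[[0.35,0,0],[0,0,0]],[[0.35,0,0],[0,0,0]]])

```text
time_s: 24.35
tcp_pos: [0.6075, 0.347, 0.191]
eef_rot: [-2.8, 89.8, 12.7]
contact_force: [-0.3, -0.1, -0.3]
gripper_width: 0.0104
```

```bash
python3 - <<'E'
from h import *
st(); go([.6069,.3427,.1032],105.3)
c=r.capture("wrist"); save(c,"w6.png")
cv2.imwrite("pics/w6c.png",cv2.imread("pics/w6.png")[120:400,160:480])
E
```

```text
24.35 [0.6075 0.347  0.191 ] [-2.82 89.8  12.73] [-0.3 -0.1 -0.3] 0.010377275906170581 [ 4.570e+01  2.470e+01 -3.000e-01  1.000e-01 -6.490e+01 -1.202e+02]
yawy 105.5 shift [ 0.585 -0.026 -0.014] turn [0.005 0.004 0.   ]
```

View pics/w6c.png

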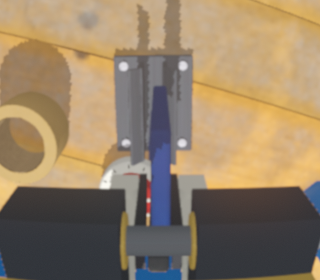

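The squeegee foot is over the slot but slightly right of it, matching the 4 mm y error in the pose. Correcting that, then inserting.

send_rows(plan=[[[0,-0.03,-0.014],[0,0,0]],[[0.05,-0.03,-0.014],[0,0,0]],[[0.12,-0.03,-0.014],[0,0,0]],[[0.18,-0.03,-0.014],[0,0,0]],[[0.18,-0.03,-0.014],[0,0,0]]])

```text
time_s: 24.9
tcp_pos: [0.6059, 0.3415, 0.1619]
eef_rot: [-51.9, 89.9, -36.3]
contact_force: [-0.5, 0.2, -2.0]
gripper_width: 0.0104
```

```bash
python3 - <<'E'
from h import *
st(); go([.6069,.3427,.1032],105.3)
E
```

```text
24.9 [0.6059 0.3415 0.1619] [-51.86  89.93 -36.33] [-0.5  0.2 -2. ] 0.01043282484940509 [ 4.55e+01  2.56e+01 -2.70e+00  1.00e-01 -6.16e+01 -1.20e+02]
yawy 105.5 shift [0.392 0.006 0.008] turn [0.005 0.001 0.001]
```

send_rows(plan=[[[0.06,0.006,0.008],[0,0,0]],[[0.12,0.006,0.008],[0,0,0]],[[0.18,0.006,0.008],[0,0,0]],[[0.24,0.006,0.008],[0,0,0]],[[0.28,0.006,0.008],[0,0,0]]])

```text
time_s: 25.4
tcp_pos: [0.6066, 0.3425, 0.1187]
eef_rot: [-98.7, 89.9, -83.1]
contact_force: [0.6, 0.0, -0.3]
gripper_width: 0.0102
```

```bash
python3 - <<'E'
from h import *
st(); go([.6069,.3427,.1032],105.3)
E
```

```text
25.4 [0.6066 0.3425 0.1187] [-98.66  89.92 -83.14] [ 0.6  0.  -0.3] 0.010161931525233123 [ 4.55e+01  2.79e+01 -5.20e+00  1.00e-01 -5.70e+01 -1.20e+02]
yawy 105.5 shift [0.103 0.001 0.002] turn [ 0.005 -0.     0.002]
```

Inside the slot (foot at about 22 mm) with no side force. Going to the floor.

send_rows(plan=[[[0.03,0,0],[0,0,0]],[[0.06,0,0],[0,0,0]],[[0.09,0,0],[0,0,0]],[[0.11,0,0],[0,0,0]],[[0.11,0,0],[0,0,0]]])

```text
time_s: 25.9
tcp_pos: [0.6071, 0.3426, 0.1032]
eef_rot: [-48.0, 89.9, -32.5]
contact_force: [-1.1, -1.1, 3.5]
gripper_width: 0.0101
```

send_rows(plan=[[[0,0,0],[0,0,0]],[[0,0,0],[0,0,0]],[[0,0,0],[0,0,0]],[[0,0,0],[0,0,0]],[[0,0,0],[0,0,0]]], jaw=0)

```text
time_s: 26.4
tcp_pos: [0.607, 0.3426, 0.103]
eef_rot: [-54.0, 89.9, -38.4]
contact_force: [-0.6, -0.2, 0.0]
gripper_width: 0.0418
```

send_rows(plan=[[[-0.1,0,0],[0,0,0]],[[-0.3,0,0],[0,0,0]],[[-0.5,0,0],[0,0,0]],[[-0.75,0,0],[0,0,0]],[[-1,0,0],[0,0,0]]])

```text
time_s: 26.9
tcp_pos: [0.6067, 0.3425, 0.2557]
eef_rot: [-41.6, 89.9, -26.0]
contact_force: [0.5, 0.5, 0.6]
gripper_width: 0.0442
```

send_rows(plan=[[[-0.2,0,0],[0,0,0]],[[-0.4,0,0],[0,0,0]],[[-0.4,-0.2,0],[0,0,0]],[[-0.4,-0.4,0],[0,0,0]],[[-0.4,-0.6,0],[0,0,0]]])

```text
time_s: 27.4
tcp_pos: [0.6308, 0.2551, 0.3175]
eef_rot: [-15.6, 89.8, 0.0]
contact_force: [-0.0, 0.6, -0.8]
gripper_width: 0.0438
```

```bash
python3 - <<'E'
from h import *
st(); c=bot(); save(c,"s7.png")
t=r.capture("top"); save(t,"t7.png")
for n in ["labelled_bottle","stray_cap","squeegee","standing_bottle","tape"]:
  for cc,k in ((c,"s"),(t,"t")):
    o=r.trace(cc,n)
    if o: P=pts(cc,o[0]["mask"]); print(n,k,round(o[0]["score"],2),np.median(P,0).round(3),"z98",np.percentile(P[:,2],98).round(3))
E
```

```text
27.4 [0.6308 0.2551 0.3175] [-1.558e+01  8.982e+01  2.000e-02] [-0.   0.6 -0.8] 0.043829845328438505 [ 3.850e+01  1.910e+01  7.800e+00  1.000e-01 -7.850e+01 -1.129e+02]
tcp by 0.4463 n 2812 ztop 0.0869 crest by 0.1021 range -0.196 0.438
labelled_bottle s 0.94 [ 0.488 -0.077  0.068] z98 0.084
labelled_bottle t 0.89 [ 0.497 -0.053  0.077] z98 0.087
stray_cap s 0.71 [0.584 0.087 0.02 ] z98 0.03
stray_cap t 0.4 [0.58  0.092 0.014] z98 0.034
squeegee s 0.72 [0.604 0.339 0.07 ] z98 0.103
squeegee t 0.59 [0.601 0.338 0.074] z98 0.106
standing_bottle s 0.84 [0.452 0.194 0.117] z98 0.209
standing_bottle t 0.89 [0.451 0.206 0.163] z98 0.213
tape s 0.9 [0.662 0.219 0.034] z98 0.049
tape t 0.6 [0.66  0.236 0.045] z98 0.052
```

View pics/s7.png

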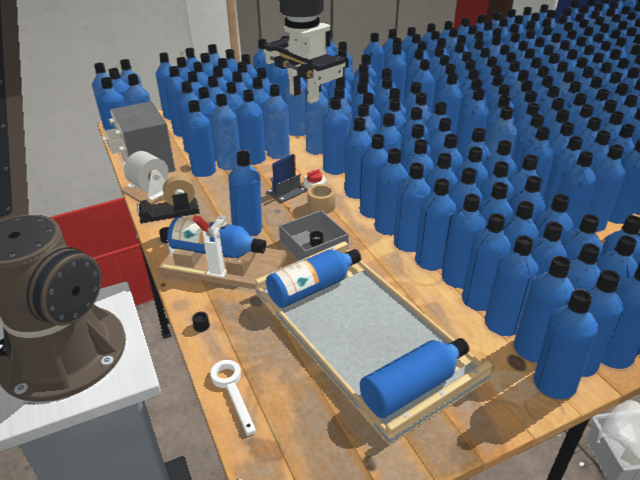

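The plain bottle sits in the right slot (415,378), the labelled one is still in its slot (312,277), the cap is in the tray (317,238), and the squeegee stands in its rack (284,172). Handing in.

```bash
python3 -c "
from plant import r
print(r.close_job())"
```

```text
the job is handed in; nothing more can be done
None
```

The job is done and handed in at about 28 s of the 72 s allowed. I dropped the stray cap in the tray first. I then rolled the plain bottle into the freed right slot with the squeegee as a paddle, and put the squeegee back upright in its rack. The robot itself never touched the bottle.

**Last checks:**
- **Plain bottle:** it lies in the right slot, 160 mm from the board's middle. Its top fell from about 0.0905 m to 0.084 m as it dropped in.
- **Stray cap:** it is in the tray.
- **Squeegee:** it stands in its rack within about 1 mm of where it started, with its top at about 0.106 m.
- **Bystanders:** the labelled bottle, standing bottle and tape roll are within 1–2 mm of their first measured positions, which is camera noise.
- **Forces:** the force readings I saw stayed under 4 N.

**Checks that misread:** one mid-roll network mask caught the blue squeegee instead of the bottle, so I switched to measuring the bottle from depth. The bottle-crest number in the final check is not valid, because its window also covered the labelled bottle. For the final position I relied on the readings taken just after the drop and on the last picture.

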